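# Prop the bench draught screen open on its stay

## Task

Set the small draught screen on the watchmaker's bench open on its third hole: by the black knob lift the steel stay, swing it and the screen round, and drop the stay's third hole, counted from the screen, over the fixed steel peg, pressing it down until it snaps under the spring catch and lies level. Then let go and back away. Do not bump the lamp that hangs over the knob, and leave the other things on the bench where they are.

Things in the scene. Friction and masses are not known exactly. Their poses are not given: they have to be found in the camera images.
- stand: Pale wooden board fixed to the bench, 250 mm (x) by 310 mm (y), 12 mm thick, carrying the screen. Origin on the bench top, under the board at 15 mm from its centre towards its -x edge; x points away from the robot at yaw 0, y to the left, z up. Hinge post (18 mm thick, 197 mm tall) at x +90, y +110 mm; square latch post (18 mm, 187 mm tall) at x +90, y -108 mm.
- hinge (a point): Point on the vertical axis about which the screen leaf turns, 50 mm above the bench; in the stand's frame at x +90, y +110 mm. Axes as the stand.
- leaf (a joint): Opening angle of the screen leaf, rad: an aluminium frame with a clear pane, 195 mm long, 12 mm thick, from 30 to 192 mm above the bench. 0 = closed, where it reaches from the hinge along the stand's -y to the latch post; it grows (to 1.1) as its free edge swings away from the robot (to +x). Stiff hinge, friction about 0.15 N m, no spring: it stays where it is left.
- pivot (a point): Swivel of the stay on the leaf's lower rail, on the robot's side: 130 mm from the hinge axis along the leaf and 18 mm off it at right angles (towards the stand's -x when closed); 45 mm above the bench, level with the stay's underside. Axes turn with the stay's swivel, -x along the stay towards its knob. On the closed leaf it is at x +72, y -20 mm in the stand's frame.
- swivel (a joint): Sideways angle of the stay to the leaf, rad, free to turn: 0 = at right angles to the leaf (pointing to the stand's -x with the leaf closed); growing turns the knob towards the stand's -y. The stay's heading in the stand's frame is leaf + swivel.
- stay (a joint): Lift angle of the stay about the pivot, rad: 0 = level and down against its stop (also when fully seated on the peg), up to 0.7 as its knob end is raised. Falls by its own weight (120 g), with slight friction.
- knob (a point): Grip point on the stay's knob, 230 mm from the pivot along the stay and 38 mm above the stay's underside (83 mm above the bench when level). The knob is an upright black cylinder 16 mm thick, its top 60 mm and its foot 5 mm above the stay's underside; it turns easily between the fingers. Axes as the stay: x along the stay from knob to pivot.
- hole3 (a point): Centre of the third hole at the stay's underside, 140 mm from the pivot. The stay is a flat steel bar 26 mm wide, 5 mm thick, reaching 248 mm from the pivot, with four round 12 mm holes at 80, 110, 140 and 170 mm from the pivot. Axes as the stay.
- peg: Upright steel peg fixed on the board, its place on the board varies. Origin at the centre of its foot on top of the board (12 mm above the bench); a foot 6 mm thick, a 20 mm thick pillar up to 32 mm, then the peg proper 10 mm thick up to 50 mm, its edge broken by only half a millimetre. Seated, the stay lies level just above the pillar's shoulder.
- peg_tip (a point): Centre of the peg's top, 50 mm above its foot, 62 mm above the bench. A hole more than about 1.5 mm off stays up on the tip, with the stay's lift angle at about 0.12.
- lamp: Grey bench lamp, fixed: a bar 54 mm wide (x) and 540 mm long (y), from 223 to 262 mm above the bench, over the knob's range, carried at its right end by a post 20 mm thick at y -225 mm from the origin (foot 90 mm wide). Origin on the bench under the bar's middle. A hand held upright at the knob strikes it: lean the hand back towards the robot by some 30 to 45 degrees, in the plane of the stand's x and z.
- loupe_a: Black eye loupe, 40 mm wide, 44 mm tall, standing on the board at its left front. Leave alone. Origin under its centre.
- holder: Blue movement holder, 42 mm wide, 24 mm tall, on the board's right side. Leave alone. Origin under its centre.
- loupe_b: A second such loupe, on the bench at the left. Leave alone.
- dish: White dish, 90 mm wide, on the bench at the left. Leave alone.
- driver: Screwdriver, 150 mm, lying at the left. Leave alone.
- tweezers: Steel tweezers, 130 mm, lying at the right. Leave alone.
- pinpot: Round wooden pin pot, 52 mm wide, 28 mm tall, at the right. Leave alone.
- catch (a joint): Outward travel (m) of the sprung steel catch on the peg's foot, 12 mm wide, 45 mm tall, its nose 11 to 19 mm to the left (stand's +y) of the peg. 0 = at rest, nose over the stay's edge. A stay on the peg but not pressed rests on the nose, 10 mm too high (lift angle about 0.07); pushed down at the knob with about 10 N it moves the nose 3 mm aside, snaps under it and is held level.

How it is judged:
By the outcome, as a careful person would: the job done as asked, in the order asked, and still so for the second after the job is handed in, with the robot touching nothing.
It also fails if it takes over 58 s, if anything falls off the work surface, if the arm or the gripper's body presses on something with over 40 N, if the wrist force passes 120 N, or if a joint passes its speed limit or range.

## Robot

A 6-joint arm with a two-finger parallel gripper is mounted at the origin on the work surface. World frame = base frame: x ahead of the robot, y to its left, z up, the work surface at z = 0. Lengths are in m, angles in rad, forces in N, time in s.
With the tool pointing down it reaches from about 0.3 to 0.875 m from the base axis. Payload 6.4 kg.
Tool frame: the origin (TCP) lies between the finger pads; the fingertips stand 8 mm ahead of it and the grasp point (between the pads) lies 11 mm behind it; z points along the fingers, y is the direction in which the jaws open and shut (so a half turn about z gives the same grasp; the last joint's range is limited). The gripper opens to 85 mm and grips with 20 to 120 N. Pads are 22 mm wide; open, the fingers measure 114 mm over their backs; the gripper's body (76 mm by 85 mm) begins 54 mm behind the grasp point. The pads swing forward as they close: fully open they stand 13 mm farther back than shut.
Start: joints at [1.025, 0.181, 1.607, -0, 1.354, -0.206], TCP at [0.192, 0.542, 0.239] pointing down, gripper open.
Joint ranges: [-2.99, 2.99], [-0.89, 2.07], [0.3, 2.58], [-1.14, 4.28], [0, 2.63], [-3.12, 3.12]. Speed limits (rad/s): [2.57, 2.57, 3.01, 3.14, 3.14, 3.14].

## Interface

Orientations are given as a unit quaternion [w, x, y, z].
In Python, from bench import monitor, viewer, workorder, spotter gives the robot as it stands. The module is installed in compiled form; this text tells all that it offers.
- The arm moves only by the tool move_arm, never from a script. Its argument "motion" is a list of rows, each a list of 3 entries, a list of its own where there are three numbers: the shift along the tool's x, y, z in units of 60 mm (1.0 is 60 mm), then the turn, a rotation vector about the tool's x, y, z in units of 8 degrees (1.0 is 8 degrees), then the opening in per cent of the stroke, from 0 (shut) to 100 (fully open). In form: [[[dx, dy, dz], [rx, ry, rz], grip], ...]. A call has 1 to 10 rows; each row is the pose to reach, as a shift and turn from the pose commanded when the call began, along the tool's axes at that moment; what a row does not reach only later rows make up. A row lasts 1/8 s, in which the tool goes at most 62.5 mm and 10.7 degrees, less where a joint would pass 70% of its speed; a pose out of reach is approached as far as the arm can. A call with a gripper value outside its range is refused whole. The fingers move at their own pace and stop on an object; the grip force is fixed at half the most. Time passes only in rows, so rows that repeat a pose let the fingers close. It gives the time, the measured TCP pose, the force and the opening at its end, in the units of the state.
- monitor.get_obs(): the state, without advancing time (a new reading comes with each control period).
- viewer.camera(name): name is "side" or "top"; returns the picture (384x512x3 uint8, blue, green, red); there is no depth.
- viewer.calibration(name): a dict with "fovy" (degrees; the focal length in pixels is half the picture's height over the tangent of half this angle, whatever the lens; pixels are square), "cx", "cy" (the principal point, pixels), "distortion" ([k1, k2, p1, p2, k3] as OpenCV has them; the pictures are not rectified), "extrinsics" (4x4, takes a point from camera to world coordinates). Camera axes: x right, y down, z forward; pixel columns grow to the right and rows downward; lengths in m; the calibration is good to about 2 mm. A picture is of the moment at which its call begins. calibration takes no time and is no camera call.
- workorder.hand_in(): hands the job in, once; it reports no verdict.
Trained networks look in the newest picture that a camera, given by its name, has taken for a name from the list of things; names that differ only in an ending like _2 or _b are one class to them, and where a whole thing is asked for, a point or a joint stands for the part that bears it (a point fixed in the world has none). Each returns a list of dicts, best first, with "score" (0 to 1); they miss things now and then, are a little off and sometimes report something else, mostly with a low value. They report only what shows in the picture. A call takes as long as a camera call.
- spotter.search_frame(camera, name): "centre" ([column, row] as shares, 0 to 1, of the picture: columns of its width, rows of its height, amid what is visible of it).
- spotter.outline_of(camera, name): "region" (384x512 bool, what is visible of it) and "centre" ([column, row] as shares, 0 to 1, of the picture: columns of its width, rows of its height, amid what is visible of it).
The state is a dict: "time_s": time; "q": joint angles; "dq": joint speeds; "joint_efforts": joint torques, N m; "eef_pos": TCP position; "eef_rot": TCP orientation; "wrist_force": force on the tool from outside, world axes, zero at the start; "torque": the same for the moment, N m; "opening": opening from 0.0 (shut) to 1.0 (fully open).
Only numpy, scipy, OpenCV 4.12 (cv2) and the standard library are available. Lean on these libraries where they do the work, as an engineer would, in place of code of your own. Each camera call takes 0.05 s, during which the arm holds its last target. There are 200 camera calls.

## Working session

There is one attempt and no reset: what is moved stays moved. The work goes in short steps, Python scripts to look and compute and a tool call to move; the robot and the scene stay as the last step left them, time stands still between calls to the robot, and variables do not carry over. Pictures are saved under pics/ and viewed, about 8 in all and at most 12, crops included, and the job is handed in when it is done.

Besides the shell and the picture viewer there is one more tool, called by a JSON object that holds its "method" and its "body", one argument or row to a line. move_arm: Moves the arm, as the interface text tells. Its arguments: {"type":"object","properties":{"motion":{"type":"array","items":{"type":"array"}}},"required":["motion"]}

```bash
mkdir -p pics; cat > h.py <<'E'
import numpy as np, cv2
from bench import monitor, viewer, workorder, spotter
def cal(n):
    c=viewer.calibration(n); f=192/np.tan(np.radians(c["fovy"])/2)
    K=np.array([[f,0,c["cx"]],[0,f,c["cy"]],[0,0,1.]]); return K,np.array(c["distortion"],float),np.array(c["extrinsics"],float)
def ray(n,uv):
    K,d,T=cal(n); p=cv2.undistortPoints(np.array(uv,float).reshape(-1,1,2),K,d).reshape(-1,2)
    r=np.c_[p,np.ones(len(p))]@T[:3,:3].T; return T[:3,3],r/np.linalg.norm(r,axis=1)[:,None]
def onz(n,uv,z):
    o,r=ray(n,uv); return o+r*((z-o[2])/r[:,2])[:,None]
def proj(n,P):
    K,d,T=cal(n); R=T[:3,:3].T; return cv2.projectPoints(np.array(P,float).reshape(-1,1,3),cv2.Rodrigues(R)[0],-R@T[:3,3],K,d)[0].reshape(-1,2)
def tri(n1,uv1,n2,uv2):
    o1,r1=ray(n1,uv1);o2,r2=ray(n2,uv2);r1=r1[0];r2=r2[0]
    s=np.linalg.lstsq(np.c_[r1,-r2],o2-o1,rcond=None)[0]; a=o1+r1*s[0];b=o2+r2*s[1]
    return (a+b)/2,np.linalg.norm(a-b)
E
python3 - <<'E'
from h import *
np.set_printoptions(precision=4,suppress=True)
for n in("side","top"):
    im=viewer.camera(n); cv2.imwrite(f"pics/{n}0.png",cv2.resize(im,(800,600),interpolation=cv2.INTER_CUBIC)); K,d,T=cal(n);print(n,K[0,0],K[:2,2],d);print(T)
    for k in("stand","leaf","stay","knob","peg","peg_tip","hole3","pivot","hinge","lamp","loupe_a","holder","catch"):
        print(k,[(np.round(np.array(r["centre"])*[512,384],1).tolist(),round(r["score"],2)) for r in spotter.search_frame(n,k)[:3]])
o=monitor.get_obs();print(o)
E
```

```text
side 479.51828159908473 [250.7131 192.0005] [0.055 0.    0.    0.    0.   ]
[[-0.9938 -0.0822  0.0749  0.4785]
 [-0.1089  0.5839 -0.8045  1.2155]
 [ 0.0224 -0.8077 -0.5892  0.9887]
 [ 0.      0.      0.      1.    ]]
stand [([222.5, 221.8], 0.6)]
leaf [([214.6, 198.4], 0.87), ([221.5, 216.8], 0.42)]
stay [([236.0, 196.0], 0.66), ([223.7, 219.7], 0.42)]
knob [([233.3, 193.5], 0.61), ([206.2, 328.0], 0.25)]
peg [([245.4, 240.9], 0.18)]
peg_tip []
hole3 [([225.6, 193.1], 0.59)]
pivot [([229.8, 195.1], 0.67)]
hinge [([220.2, 219.3], 0.58)]
lamp [([239.9, 150.2], 0.89), ([227.7, 194.0], 0.62)]
loupe_a [([241.5, 240.4], 0.71), ([225.1, 221.1], 0.61), ([263.2, 308.1], 0.49)]
holder [([244.4, 240.7], 0.29)]
catch []
top 474.30954649373945 [251.0282 194.2601] [-0.1605  0.      0.      0.      0.    ]
[[-0.0124 -0.9904  0.1378  0.3985]
 [-0.9998  0.014   0.0106 -0.0762]
 [-0.0124 -0.1377 -0.9904  1.515 ]
 [ 0.      0.      0.      1.    ]]
stand [([221.8, 166.0], 0.91), ([255.0, 190.5], 0.44)]
leaf [([225.4, 148.0], 0.87)]
stay [([259.0, 191.2], 0.83)]
knob [([224.1, 171.2], 0.71), ([260.0, 191.3], 0.67)]
peg [([224.2, 168.2], 0.48)]
peg_tip [([223.6, 168.4], 0.54)]
hole3 [([258.5, 191.8], 0.97)]
pivot [([252.5, 186.4], 0.85)]
hinge [([225.1, 163.6], 0.97)]
lamp [([113.8, 227.0], 0.74), ([262.6, 191.0], 0.67), ([224.6, 169.2], 0.65)]
loupe_a [([112.3, 225.9], 0.59), ([192.7, 201.1], 0.52)]
holder [([257.8, 164.2], 0.67)]
catch []
{'time_s': 1.4, 'q': array([ 1.0247,  0.1808,  1.607 , -0.    ,  1.3538, -0.2063]), 'dq': array([-0.0003,  0.001 , -0.0006,  0.0006,  0.    ,  0.0003]), 'joint_efforts': array([  0.0001, -44.4842, -35.1677,  -0.0004,   0.0007,  -0.0001]), 'eef_pos': array([0.1916, 0.5421, 0.2393]), 'eef_rot': array([-0.    ,  0.1691,  0.9856, -0.    ]), 'wrist_force': array([ 0.4039,  0.6218, -0.2986]), 'torque': array([-0.0571,  0.0497, -0.01  ]), 'opening': 1.0025077466432626}
```

View pics/top0.png

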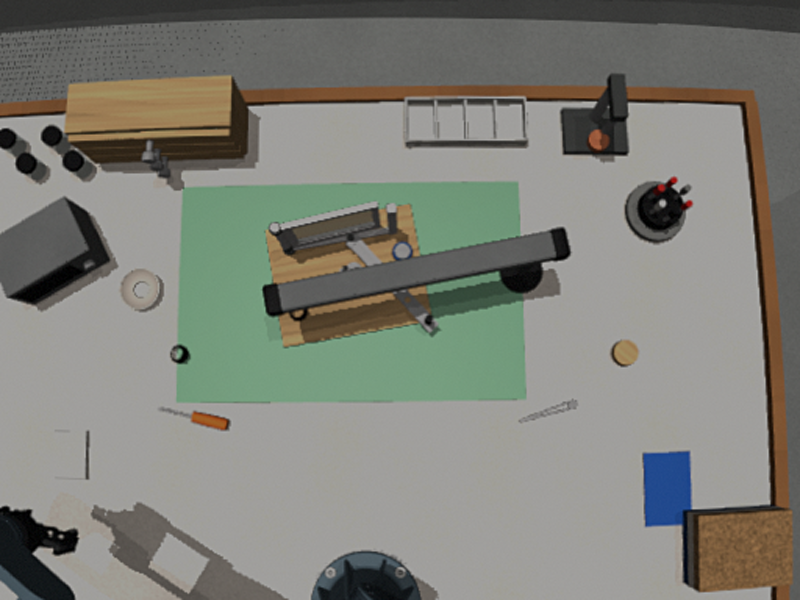

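View pics/side0.png

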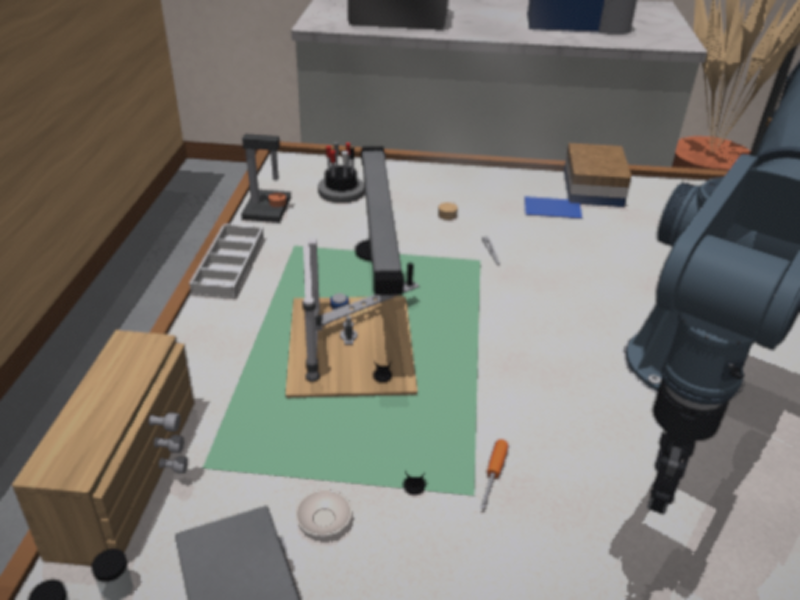

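Top view: the board spans about (265–430, 205–345), the leaf lies along the back, the knob is near (430, 322), and the peg is near (350, 268), just behind the lamp bar. Side view: the peg is at about (348, 330) and the knob at (410, 272). I'll zoom in on both.

```bash
python3 - <<'E'
from h import *
t=viewer.camera("top")[120:230,160:300]; s=viewer.camera("side")[145:260,175:285]
t=cv2.resize(t,None,fx=5.5,fy=5.5,interpolation=cv2.INTER_CUBIC); s=cv2.resize(s,None,fx=5.2,fy=5.2,interpolation=cv2.INTER_CUBIC)
def gam(a): return np.uint8(255*(a/255.)**.6)
cv2.imwrite("pics/tc.png",gam(t)); cv2.imwrite("pics/sc.png",gam(s)); print(t.shape,s.shape)
E
```

```text
(605, 770, 3) (598, 572, 3)
```

View pics/tc.png

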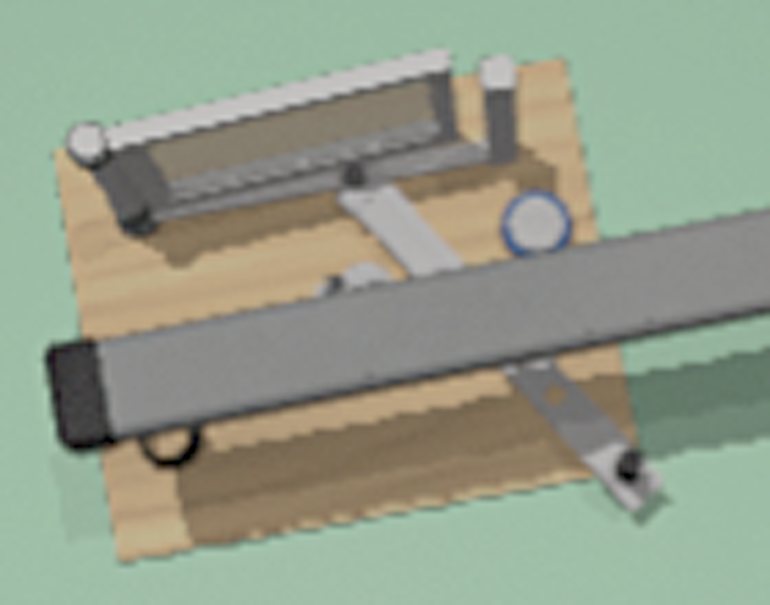

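View pics/sc.png

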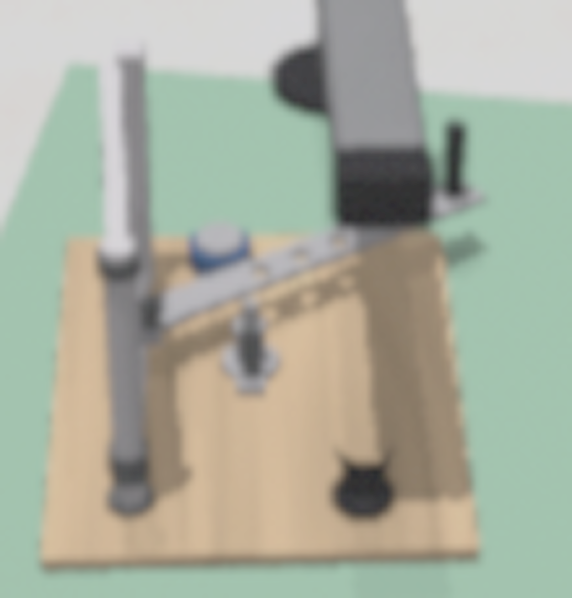

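Enlarged crops: in the top crop the board corners are (55,150), (566,62) and (120,562), the post tops (88,143) and (497,72), the knob about (628,460), hole 4 (553,394) and the catch (332,287). In the side crop the peg tip is about (250,308), the stay holes (262,270), (302,253) and (340,238), and the knob top (456,124). The leaf looks slightly open. I'll fit the whole scene by least squares.

```bash
cat > fit.py <<'E'
from h import *
from scipy.optimize import least_squares
np.set_printoptions(precision=4,suppress=True)
def R(a): return np.array([[np.cos(a),-np.sin(a)],[np.sin(a),np.cos(a)]])
HG=np.array([.09,.11])
def piv(l): return HG+R(l)@np.array([-.018,-.13])
def stpt(l,s,d,z): return np.r_[piv(l)+R(l+s)@np.array([-d,0]),z]
def W(p,P): P=np.array(P,float); return np.r_[p[:2]+R(p[2])@P[:2],P[2]]
if __name__=="__main__":
    C=lambda x,y,z: (lambda p:[x,y,z])
    leafp=lambda x,y,z:(lambda p: np.r_[HG+R(p[3])@np.array([x,-y]),z])
    st=lambda d,z:(lambda p: stpt(p[3],p[4],d,z))
    pg=lambda dy,z:(lambda p: [p[5],p[6]+dy,z])
    T=[(C(.14,.155,.012),55,150),(C(.14,-.155,.012),566,62),(C(-.11,.155,.012),120,562),(C(.09,.11,.197),88,143),(C(.09,-.108,.187),497,72),
       (leafp(0,.195,.192),450,60),(st(.17,.048),553,394),(st(.248,.05),640,503),(st(.23,.105),628,457)]
    S=[(C(.14,.155,.012),42,555),(C(-.11,.155,.012),478,545),(C(.14,-.155,.012),68,235),(leafp(0,.195,.192),130,48),
       (st(.08,.048),262,270),(st(.11,.048),302,253),(st(.14,.048),340,238),(st(.248,.05),485,199),(st(.23,.105),456,124),(pg(0,.062),250,308),(pg(0,.012),250,365)]
    def res(p):
        a=proj("top",[W(p,f(p)) for f,_,_ in T])+p[7:9]-[(160+u/5.5,120+v/5.5) for _,u,v in T]
        b=proj("side",[W(p,f(p)) for f,_,_ in S])+p[9:11]-[(175+u/5.2,145+v/5.2) for _,u,v in S]
        return np.r_[a.ravel(),b.ravel(),p[7:11]]
    r=least_squares(res,[.53,0.05,.15,.05,.5,-.0,0]+[0]*4,loss="soft_l1")
    p=r.x; print(p); print(r.fun[:-4].reshape(-1,2)); np.save("fit.npy",p)
    print("peg w",W(p,[p[5],p[6],.062]),"knob w",W(p,stpt(p[3],p[4],.23,.083)))
    L=onz("top",[(160+57/5.5,120+397/5.5),(564*.64,243*.64)],.262); print("lamp ends",L,np.linalg.norm(L[1]-L[0]))
    # goal
    P=p[5:7]
    for l0 in np.linspace(0,1.1,12):
        g=lambda l:np.linalg.norm(piv(l[0])-P)-.14
        q=least_squares(g,[l0])
        if abs(q.fun[0])<1e-6:
            l=q.x[0]; d=piv(l)-P; h=np.arctan2(d[1],d[0]); print("leaf",l,"swivel",h-l,"heading",h,"knob w",W(p,stpt(l,h-l,.23,.083)))
E
python3 fit.py
```

```text
[ 0.6551  0.0287  0.1639  0.0568  0.4926  0.0202 -0.0086  0.0262  0.1657
 -0.0927  0.123 ]
[[-0.3801 -0.2135]
 [-0.0363 -0.8913]
 [-0.5185  0.0232]
 [-0.1508 -0.2512]
 [ 0.3355  0.1814]
 [ 0.2141 -0.3484]
 [-0.0343  0.8712]
 [ 0.8809 -0.4556]
 [-0.1824  1.5442]
 [-0.3391 -0.084 ]
 [ 0.6282 -0.017 ]
 [ 0.0327 -0.3769]
 [-3.6248  1.9007]
 [ 0.2843 -0.0434]
 [ 0.2785  0.2818]
 [ 0.5204  0.2747]
 [-1.2299 -2.7049]
 [ 0.7177 -0.101 ]
 [-0.0869 -0.6695]
 [ 0.0892  0.6556]]
peg w [0.6764 0.0235 0.062 ] knob w [ 0.5629 -0.1294  0.083 ]
lamp ends [[ 0.5815  0.1539  0.262 ]
 [ 0.6749 -0.3628  0.262 ]] 0.5250554417556796
leaf 0.7003181982136343 swivel -0.6461351450407632 heading 0.05418305317287106 knob w [0.5885 0.004  0.083 ]
leaf 0.700318203356656 swivel -0.6461351478362833 heading 0.05418305552037264 knob w [0.5885 0.004  0.083 ]
leaf 0.700318203356656 swivel -0.6461351478362833 heading 0.05418305552037264 knob w [0.5885 0.004  0.083 ]
leaf 0.7003179081801371 swivel -0.6461349873913265 heading 0.05418292078881061 knob w [0.5885 0.004  0.083 ]
leaf 0.700318203356656 swivel -0.6461351478362833 heading 0.05418305552037264 knob w [0.5885 0.004  0.083 ]
leaf 0.7003182033946473 swivel -0.6461351478569338 heading 0.054183055537713506 knob w [0.5885 0.004  0.083 ]
leaf 0.7003179081801371 swivel -0.6461349873913265 heading 0.05418292078881061 knob w [0.5885 0.004  0.083 ]
leaf 0.700318188059794 swivel -0.646135139521583 heading 0.05418304853821102 knob w [0.5885 0.004  0.083 ]
leaf 0.7003177963606189 swivel -0.6461349266111589 heading 0.05418286974945997 knob w [0.5885 0.004  0.083 ]
leaf 0.7003182033877938 swivel -0.6461351478532085 heading 0.0541830555345853 knob w [0.5885 0.004  0.083 ]
leaf 0.7003182030730742 swivel -0.6461351476821408 heading 0.054183055390933516 knob w [0.5885 0.004  0.083 ]
leaf 0.7003181989461371 swivel -0.6461351454389195 heading 0.054183053507217666 knob w [0.5885 0.004  0.083 ]
```

```bash
sed -i 's/,(leafp(0,.195,.192),130,48),/,/; s/(st(.248,.05),485,199),//' fit.py
cat > plan.py <<'E'
from fit import *
from scipy.spatial.transform import Rotation as Ro
p=np.load("fit.npy")
def tool(yaw,tilt):
    z=np.array([np.sin(tilt)*np.cos(yaw),np.sin(tilt)*np.sin(yaw),-np.cos(tilt)]); y=np.array([np.sin(yaw),-np.cos(yaw),0]); return np.c_[np.cross(y,z),y,z]
def cur():
    o=monitor.get_obs(); q=o["eef_rot"]; return o,o["eef_pos"],Ro.from_quat([q[1],q[2],q[3],q[0]]).as_matrix()
def row(pos,M,base=None):
    o,c,Rc=cur()
    if base is not None: c,Rc=base
    return np.round(Rc.T@(np.array(pos)-c)/.06,2).tolist(),np.round(np.degrees(Ro.from_matrix(Rc.T@M).as_rotvec())/8,2).tolist()
def grasp(): # grasp point now
    o,c,Rc=cur(); return c-.011*Rc[:,2]
def tcp(g,M): return np.array(g)+.011*M[:,2]
def knob(l,s,lift):  # world grip point
    d=.23*np.cos(lift)-.038*np.sin(lift); return W(p,stpt(l,s,d,.045+.23*np.sin(lift)+.038*np.cos(lift)))
E
python3 fit.py; python3 - <<'E'
from plan import *
k=knob(p[3],p[4],0); M=tool(.6,np.radians(45))
print("knob",k); pre=tcp(k-.1*M[:,2],M); print("pre",pre,row(pre,M))
mid=np.array([.40,.1,.25]); print("mid",row(mid,M))
ims=[]
for n,(x,y,w,h) in {"top":(160,120,140,110),"side":(175,145,110,110)}.items():
    im=cv2.resize(viewer.camera(n)[y:y+h,x:x+w],None,fx=4,fy=4,interpolation=cv2.INTER_CUBIC); im=np.uint8(255*(im/255.)**.6)
    off=p[7:9] if n=="top" else p[9:11]
    pts=[W(p,[p[5],p[6],z]) for z in(.012,.062)]+[W(p,stpt(p[3],p[4],d,.05)) for d in(.0,.08,.11,.14,.17,.248)]+[W(p,stpt(p[3],p[4],.23,z)) for z in(.05,.105)]+[W(p,q) for q in([.14,.155,.012],[.14,-.155,.012],[-.11,.155,.012],[-.11,-.155,.012],[.09,.11,.197],[.09,-.108,.187])]+[W(p,np.r_[HG+R(p[3])@[0,-.195],.192])]
    for q in proj(n,pts)+off: cv2.circle(im,tuple(np.int32((q-[x,y]+.5)*4)),2,(0,0,255),-1)
    ims.append(im)
cv2.imwrite("pics/ov.png",cv2.resize(np.hstack(ims),(800,352)) if 0 else np.hstack(ims)[:, :]); print(np.hstack(ims).shape)
E
python3 -c "
import cv2;i=cv2.imread('pics/ov.png');cv2.imwrite('pics/ov2.png',cv2.resize(i,(800,int(800*i.shape[0]/i.shape[1]))))"
```

```text
[ 0.655   0.0288  0.1644  0.0643  0.4871  0.02   -0.0087  0.058   0.2602
 -0.1839  0.1199]
[[-0.3982 -0.0671]
 [-0.0609 -0.7858]
 [-0.5031  0.1657]
 [-0.1693 -0.1056]
 [ 0.3122  0.294 ]
 [ 0.0715 -0.7105]
 [ 0.0167  0.5956]
 [ 0.9759 -0.776 ]
 [-0.0956  1.2187]
 [-0.3853 -0.0439]
 [ 0.5869 -0.0034]
 [-0.0602 -0.3481]
 [-0.1201 -0.0564]
 [-0.1351  0.2578]
 [ 0.0972  0.2401]
 [ 0.2566 -0.1641]
 [-0.086  -0.6695]
 [ 0.0883  0.6556]]
peg w [0.6761 0.0235 0.062 ] knob w [ 0.5641 -0.1296  0.083 ]
lamp ends [[ 0.5815  0.1539  0.262 ]
 [ 0.6749 -0.3628  0.262 ]] 0.5250554417556796
leaf 0.6983328532545658 swivel -0.6443478786604895 heading 0.05398497459407636 knob w [0.5883 0.004  0.083 ]
leaf 0.6983328581722323 swivel -0.6443478813407165 heading 0.053984976831515784 knob w [0.5883 0.004  0.083 ]
leaf 0.6983328581722323 swivel -0.6443478813407165 heading 0.053984976831515784 knob w [0.5883 0.004  0.083 ]
leaf 0.6983325860385342 swivel -0.6443477330223797 heading 0.053984853016154556 knob w [0.5882 0.004  0.083 ]
leaf 0.6983328581722323 swivel -0.6443478813407165 heading 0.053984976831515784 k
[... 260 characters left out ...]
4371506827 swivel -0.644347651875505 heading 0.05398478527517774 knob w [0.5882 0.004  0.083 ]
leaf 0.6983324182071936 swivel -0.6443476415509221 heading 0.053984776656271584 knob w [0.5882 0.004  0.083 ]
leaf 0.6983328582005169 swivel -0.6443478813561322 heading 0.053984976844384754 knob w [0.5883 0.004  0.083 ]
leaf 0.6983328578703744 swivel -0.6443478811761979 heading 0.05398497669417646 knob w [0.5883 0.004  0.083 ]
leaf 0.6983328535980275 swivel -0.644347878847683 heading 0.05398497475034456 knob w [0.5883 0.004  0.083 ]
knob [ 0.5641 -0.1296  0.083 ]
pre [ 0.5122 -0.1651  0.1459] ([-8.97, -9.33, 1.56], [-6.13, 3.11, 14.8])
mid ([-5.73, -5.79, -0.18], [-6.13, 3.11, 14.8])
(440, 1000, 3)
```

View pics/ov2.png

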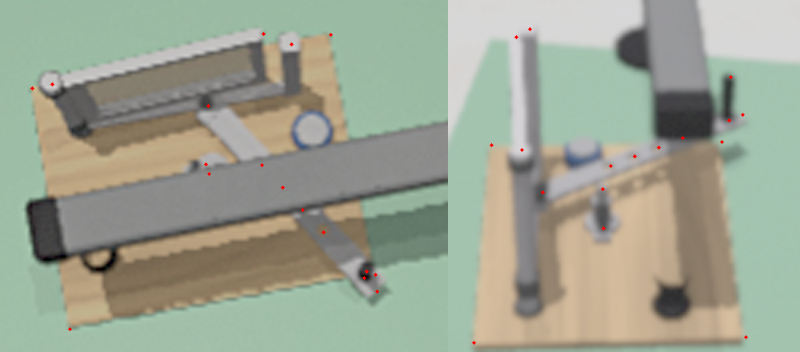

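The overlay dots land on the corners, posts, holes, knob and peg (side view tip at (603,189)) to within about a pixel. Next I move to the waypoint with the hand tilted.

{"method": "move_arm", "body": {
  "motion": [
    [[-5.73,-5.79,-0.18],[-6.13,3.11,14.8],60],
    [[-5.73,-5.79,-0.18],[-6.13,3.11,14.8],60],
    [[-5.73,-5.79,-0.18],[-6.13,3.11,14.8],60],
    [[-5.73,-5.79,-0.18],[-6.13,3.11,14.8],60],
    [[-5.73,-5.79,-0.18],[-6.13,3.11,14.8],60],
    [[-5.73,-5.79,-0.18],[-6.13,3.11,14.8],60],
    [[-5.73,-5.79,-0.18],[-6.13,3.11,14.8],60],
    [[-5.73,-5.79,-0.18],[-6.13,3.11,14.8],60],
    [[-5.73,-5.79,-0.18],[-6.13,3.11,14.8],60],
    [[-5.73,-5.79,-0.18],[-6.13,3.11,14.8],60]
  ]
}}

```text
time_s: 2.85
eef_pos: [0.4005, 0.0985, 0.2501]
eef_rot: [-0.099, 0.818, 0.467, 0.322]
wrist_force: [-0.2, 1.1, 0.2]
opening: 0.603
```

```bash
python3 - <<'E'
from plan import *
k=knob(p[3],p[4],0); M=tool(.6,np.radians(45))
o,c,Rc=cur(); print(c,o["q"],o["time_s"]); pre=tcp(k-.1*M[:,2],M); print(row(pre,M))
E
```

```text
[0.4005 0.0985 0.2501] [-0.6221 -0.5923  2.3641  0.704   1.3332 -0.2479] 2.85
([-3.48, 3.69, 0.12], [-1.13, 0.58, 2.72])
```

{"method": "move_arm", "body": {
  "motion": [
    [[-3.48,3.69,0.12],[-1.13,0.58,2.72],50],
    [[-3.48,3.69,0.12],[-1.13,0.58,2.72],50],
    [[-3.48,3.69,0.12],[-1.13,0.58,2.72],50],
    [[-3.48,3.69,0.12],[-1.13,0.58,2.72],50],
    [[-3.48,3.69,0.12],[-1.13,0.58,2.72],50],
    [[-3.48,3.69,0.12],[-1.13,0.58,2.72],50],
    [[-3.48,3.69,0.12],[-1.13,0.58,2.72],50],
    [[-3.48,3.69,0.12],[-1.13,0.58,2.72],50],
    [[-3.48,3.69,0.12],[-1.13,0.58,2.72],50]
  ]
}}

```text
time_s: 3.98
eef_pos: [0.5141, -0.1619, 0.1477]
eef_rot: [-0.112, 0.881, 0.278, 0.365]
wrist_force: [-0.8, -0.5, -0.2]
opening: 0.495
```

```bash
python3 - <<'E'
from plan import *
k=knob(p[3],p[4],0); M=tool(.6,np.radians(45))
o,c,Rc=cur(); print(c,o["q"],o["time_s"]); print(row(tcp(k,M),M))
ims=[]
for n,(x,y,w,h) in {"top":(180,120,140,140),"side":(175,110,140,140)}.items():
    im=cv2.resize(viewer.camera(n)[y:y+h,x:x+w],(400,400),interpolation=cv2.INTER_CUBIC); ims.append(np.uint8(255*(im/255.)**.6))
cv2.imwrite("pics/pre.png",np.hstack(ims))
E
```

```text
[ 0.5141 -0.1619  0.1477] [-0.9813  0.1491  2.0703  0.8915  1.1376 -0.5076] 3.975
([-0.06, 0.03, 1.65], [-0.02, 0.01, 0.08])
```

View pics/pre.png

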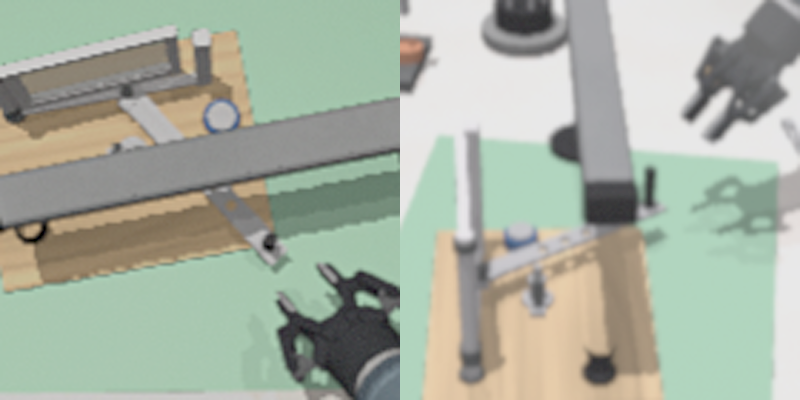

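The hand is lined up with the knob: finger midpoint near (307,283), knob (268,242) in the top view, with the rest explained by perspective. Advancing and closing.

{"method": "move_arm", "body": {
  "motion": [
    [[-0.02,0.01,0.6],[-0.02,0.01,0.08],50],
    [[-0.04,0.02,1.1],[-0.02,0.01,0.08],50],
    [[-0.06,0.03,1.5],[-0.02,0.01,0.08],50],
    [[-0.06,0.03,1.65],[-0.02,0.01,0.08],50],
    [[-0.06,0.03,1.65],[-0.02,0.01,0.08],50],
    [[-0.06,0.03,1.65],[-0.02,0.01,0.08],0],
    [[-0.06,0.03,1.65],[-0.02,0.01,0.08],0],
    [[-0.06,0.03,1.65],[-0.02,0.01,0.08],0],
    [[-0.06,0.03,1.65],[-0.02,0.01,0.08],0],
    [[-0.06,0.03,1.65],[-0.02,0.01,0.08],0]
  ]
}}

```text
time_s: 5.32
eef_pos: [0.5706, -0.1261, 0.0741]
eef_rot: [-0.114, 0.883, 0.272, 0.366]
wrist_force: [-1.2, -2.1, 0.7]
opening: 0.17
```

```bash
python3 - <<'E'
from plan import *
o,c,Rc=cur(); print(c,o["q"],o["time_s"],o["opening"],o["wrist_force"],o["torque"]); M=tool(.6,np.radians(45)); print("grasp",grasp(),"model",knob(p[3],p[4],0))
# plan path: lift then swing
P=p[5:7]
q=least_squares(lambda l:np.linalg.norm(piv(l[0])-P)-.14,[.7]); lg=q.x[0]; d=piv(lg)-P; sg=np.arctan2(d[1],d[0])-lg
for lift in(.2,):
  for t in np.linspace(0,1,9):
    l=p[3]+t*(lg-p[3]); s=p[4]+t*(sg-p[4]); h=l+s; v=R(h).T@(P-piv(l)); print(t,l,s,knob(l,s,lift),"peg along",-v[0],"lat",v[1])
E
```

```text
[ 0.5706 -0.1261  0.0741] [-0.829   0.3557  2.0205  1.0329  0.9532 -0.5686] 5.325 0.16967273023594379 [-1.2285 -2.1227  0.6872] [-0.2735  0.1817 -0.148 ]
grasp [ 0.5642 -0.1305  0.0819] model [ 0.5641 -0.1296  0.083 ]
0.0 0.06429257334100436 0.48707841018888215 [ 0.5733 -0.1216  0.1279] peg along 0.04505354936962487 lat 0.042020416402186345
0.125 0.14354755631721416 0.34565015243083375 [ 0.575  -0.1098  0.1279] peg along 0.05658673615655958 lat 0.04433265016527834
0.25 0.22280253929342397 0.20422189467278534 [ 0.5773 -0.0966  0.1279] peg along 0.06888330850772967 lat 0.04460203985833605
0.375 0.3020575222696338 0.06279363691473694 [ 0.5801 -0.0822  0.1279] peg along 0.08162213818506107 lat 0.04270780308070734
0.5 0.3813125052458436 -0.07863462084331146 [ 0.5833 -0.0665  0.1279] peg along 0.09446624134686347 lat 0.03857728125558918
0.625 0.4605674882220534 -0.2200628786013598 [ 0.587  -0.0497  0.1279] peg along 0.1070698268700877 lat 0.032187817462322854
0.75 0.5398224711982632 -0.36149113635940827 [ 0.591  -0.0319  0.1279] peg along 0.11908554645234212 lat 0.023567615145124413
0.875 0.619077454174473 -0.5029193941174568 [ 0.5954 -0.0131  0.1279] peg along 0.130171800385372 lat 0.012795558981030472
1.0 0.6983324371506828 -0.6443476518755051 [0.6001 0.0066 0.1279] peg along 0.139999951685053 lat -5.204170427930421e-18
```

Gripped (opening 0.17 ≈ 15 mm), and the grasp point agrees with the knob model to about 1 mm. Working out the lift and swing rows.

```bash
cat > swing.py <<'E'
from plan import *
P=p[5:7]
q=least_squares(lambda l:np.linalg.norm(piv(l[0])-P)-.14,[.7]); lg=q.x[0]; d=piv(lg)-P; sg=np.arctan2(d[1],d[0])-lg
if __name__=="__main__":
    T=np.radians(45); e=grasp()-knob(p[3],p[4],0)
    M0=tool(.6,T)
    for a in(.07,.14,.2): print(a,row(tcp(knob(p[3],p[4],a)+e,M0),M0))
    base=(tcp(knob(p[3],p[4],.2)+e,M0),M0)
    for t in np.linspace(0,.9,11)[1:]:
        l=p[3]+t*(lg-p[3]); s=p[4]+t*(sg-p[4]); M=tool(.6+t*(.218-.6),T); print(round(t,2),row(tcp(knob(l,s,.2)+e*(1-t),M),M,base))
E
python3 swing.py
```

```text
0.07 ([0.23, -0.01, -0.15], [0.0, -0.0, -0.02])
0.14 ([0.46, -0.02, -0.29], [0.0, -0.0, -0.02])
0.2 ([0.67, -0.03, -0.39], [0.0, -0.0, -0.02])
0.09 ([0.07, -0.1, 0.07], [-0.17, -0.0, 0.17])
0.18 ([0.15, -0.21, 0.14], [-0.35, 0.0, 0.35])
0.27 ([0.23, -0.32, 0.22], [-0.52, 0.0, 0.52])
0.36 ([0.32, -0.44, 0.31], [-0.7, 0.0, 0.7])
0.45 ([0.42, -0.57, 0.4], [-0.87, 0.0, 0.87])
0.54 ([0.52, -0.71, 0.5], [-1.04, 0.0, 1.04])
0.63 ([0.63, -0.85, 0.61], [-1.22, 0.0, 1.22])
0.72 ([0.74, -0.99, 0.72], [-1.39, -0.0, 1.39])
0.81 ([0.86, -1.14, 0.84], [-1.57, 0.0, 1.57])
0.9 ([0.98, -1.3, 0.96], [-1.74, 0.0, 1.74])
```

{"method": "move_arm", "body": {
  "motion": [
    [[0.11,0,-0.08],[0,0,0],0],
    [[0.23,-0.01,-0.15],[0,0,0],0],
    [[0.35,-0.02,-0.22],[0,0,0],0],
    [[0.46,-0.02,-0.29],[0,0,0],0],
    [[0.57,-0.03,-0.34],[0,0,0],0],
    [[0.67,-0.03,-0.39],[0,0,0],0],
    [[0.67,-0.03,-0.39],[0,0,0],0],
    [[0.67,-0.03,-0.39],[0,0,0],0]
  ]
}}

```text
time_s: 6.32
eef_pos: [0.5794, -0.1175, 0.1189]
eef_rot: [-0.114, 0.883, 0.272, 0.365]
wrist_force: [0.7, 1.0, -1.4]
opening: 0.164
```

{"method": "move_arm", "body": {
  "motion": [
    [[0.07,-0.1,0.07],[-0.17,0,0.17],0],
    [[0.15,-0.21,0.14],[-0.35,0,0.35],0],
    [[0.23,-0.32,0.22],[-0.52,0,0.52],0],
    [[0.32,-0.44,0.31],[-0.7,0,0.7],0],
    [[0.42,-0.57,0.4],[-0.87,0,0.87],0],
    [[0.52,-0.71,0.5],[-1.04,0,1.04],0],
    [[0.63,-0.85,0.61],[-1.22,0,1.22],0],
    [[0.74,-0.99,0.72],[-1.39,0,1.39],0],
    [[0.86,-1.14,0.84],[-1.57,0,1.57],0],
    [[0.98,-1.3,0.96],[-1.74,0,1.74],0]
  ]
}}

```text
time_s: 7.58
eef_pos: [0.6032, -0.0068, 0.1198]
eef_rot: [-0.049, 0.917, 0.115, 0.379]
wrist_force: [-0.2, -2.6, -2.4]
opening: 0.172
```

```bash
cat > look.py <<'E'
import sys
from swing import *
ims=[]
for n,(x,y,w,h) in {"top":(165,100,110,110),"side":(180,155,95,95)}.items():
    im=cv2.resize(viewer.camera(n)[y:y+h,x:x+w],(400,400),interpolation=cv2.INTER_CUBIC)
    ims.append(np.uint8(255*(im/255.)**.6))
cv2.imwrite(f"pics/{sys.argv[1]}.png",np.hstack(ims))
E
python3 look.py sw; python3 - <<'E'
from swing import *
o,c,Rc=cur(); print(c,o["time_s"],o["opening"],o["wrist_force"]); g=grasp(); print("grasp",g)
def inv(g):
    f=lambda v:knob(v[0],v[1],v[2])-g
    return least_squares(f,[.6,-.5,.2]).x
v=inv(g); h=W(p,stpt(v[0],v[1],.14*np.cos(v[2]),.045+.14*np.sin(v[2]))); print("joints",v,"hole3",h,"peg",W(p,[*P,.062]))
E
```

```text
[ 0.603  -0.0055  0.1198] 7.675 0.1686276029986392 [ 2.361  -0.7384 -2.7151]
grasp [ 0.5955 -0.0075  0.1276]
joints [ 0.633  -0.5385  0.1983] hole3 [0.6735 0.0132 0.0726] peg [0.6761 0.0235 0.062 ]
```

View pics/sw.png

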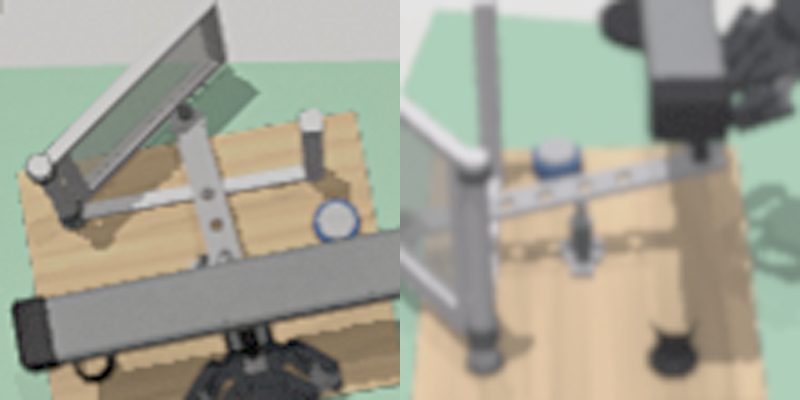

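The stay is held up and the leaf is swung. In the side crop the holes show at (505,199), (545,193), (583,184) and (622,176), with the peg tip (581,200) just below the third. I'll zoom in to refine the peg against the hole.

```bash
cat > zoom.py <<'E'
import sys
from swing import *
def inv(g): return least_squares(lambda v:knob(v[0],v[1],v[2])-g,[.65,-.6,.15]).x
v=inv(grasp()); ims=[]
on=lambda d,u:W(p,stpt(v[0],v[1],d*np.cos(v[2])-u*np.sin(v[2]),.045+d*np.sin(v[2])+u*np.cos(v[2])))
pts=[on(d,.005) for d in(.08,.11,.14,.17)]+[W(p,[*P,z]) for z in(.012,.062)]
for n,(x,y,w,h) in {"top":(205,140,44,34),"side":(200,185,44,44)}.items():
    im=cv2.resize(viewer.camera(n)[y:y+h,x:x+w],None,fx=9,fy=9,interpolation=cv2.INTER_CUBIC); im=np.uint8(255*(im/255.)**.5)
    off=p[7:9] if n=="top" else p[9:11]; uv=proj(n,pts)+off; print(n,uv.tolist())
    for i,q in enumerate(uv): cv2.drawMarker(im,tuple(np.int32((q-[x,y]+.5)*9)),(0,0,255) if i<4 else (255,0,0),0,9,1)
    ims.append(cv2.copyMakeBorder(im,0,396-im.shape[0],0,0,0))
cv2.imwrite(f"pics/{sys.argv[1]}.png",np.hstack(ims)); print("joints",v)
E
python3 zoom.py z1
```

```text
top [[222.076459575335, 153.42443214237568], [224.37844739086083, 161.88990550884358], [226.71675845355298, 170.48150314588582], [229.0914217263042, 179.19903981426245], [224.88921544924506, 173.8385594887619], [223.81646188676208, 170.94224881095488]]
side [[205.4539364735284, 202.13765058727057], [214.70398526765644, 199.97387837696812], [223.94400550591226, 197.81242944033727], [233.1751995090106, 195.65302255740485], [223.16520814317667, 215.84792219302273], [222.9909178747582, 203.5613147289854]]
joints [ 0.633  -0.5385  0.1983]
```

View pics/z1.png

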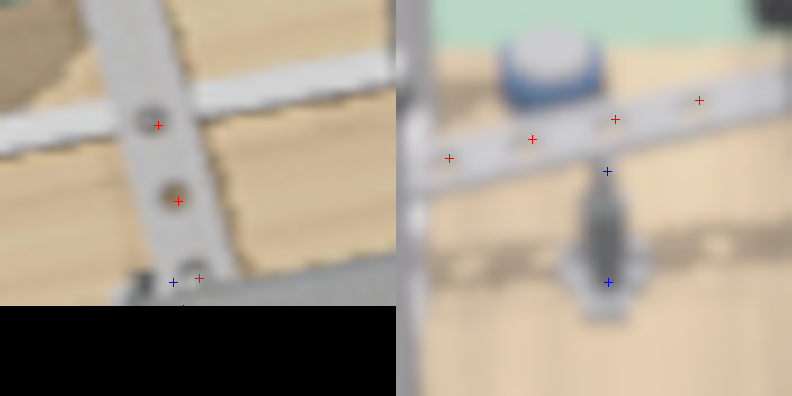

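Side view: holes at (528,140) and (611,119) agree with the prediction to about 0.4 px, and the peg column is offset by the same amount, so hole and peg agree in x. The peg's y is weaker, so I'll check it in the initial unobstructed crops with predicted outlines drawn on.

```bash
cat > c.py <<'E'
from swing import *
a=np.linspace(0,2*np.pi,40); out=[]
for n,f,(ox,oy),s,(x0,x1,y0,y1) in(("top","tc",(160,120),5.5,(290,430,230,310)),("side","sc",(175,145),5.2,(190,310,280,410))):
    k=4 if n=="top" else 3; im=cv2.resize(cv2.imread(f"pics/{f}.png")[y0:y1,x0:x1],None,fx=k,fy=k,interpolation=cv2.INTER_CUBIC)
    clean=im.copy(); off=p[7:9] if n=="top" else p[9:11]
    for r,z,c in((.005,.062,(0,0,255)),(.01,.044,(255,0,0)),(.0,.018,(0,255,0))):
        uv=proj(n,[W(p,[P[0]+r*np.cos(t),P[1]+r*np.sin(t),z]) for t in a])+off
        q=(((uv-[ox,oy]+.5)*s)-[x0,y0])*k; cv2.polylines(im,[np.int32(q)],True,c,2)
    if n=="side": clean=np.zeros((0,im.shape[1],3),np.uint8)
    out.append(np.vstack([clean,im]))
h=max(o.shape[0] for o in out); o=np.hstack([cv2.copyMakeBorder(o,0,h-o.shape[0],0,0,0) for o in out]); k=800/o.shape[1]
o=cv2.resize(o,None,fx=k,fy=k); print(o.shape,k); cv2.imwrite("pics/pegchk.png",o)
E
python3 c.py
```

```text
(557, 800, 3) 0.8695652173913043
```

View pics/pegchk.png

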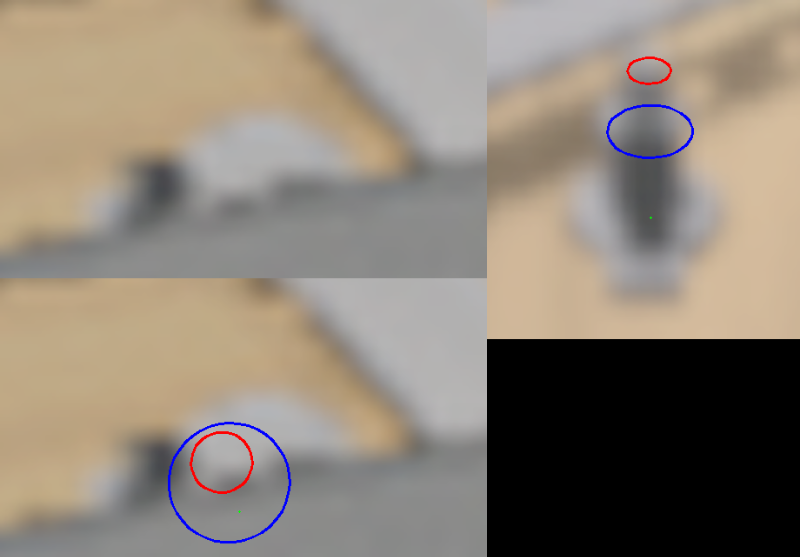

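Clean crop: the foot disc is centred near (262,220), about 4–5 mm further −y than fitted, while the side view says about 0. I'll take −3 mm as a compromise, hover just above the tip, and use the catch beside the stay's edge and contact force to settle it.

```bash
cat > tgt.py <<'E'
from plan import *
def inv(g): return least_squares(lambda v:knob(v[0],v[1],v[2])-g,[.65,-.6,.15]).x
def goal(P):
    l=least_squares(lambda l:np.linalg.norm(piv(l[0])-P)-.14,[.7]).x[0]; d=piv(l)-P; return l,np.arctan2(d[1],d[0])-l
def kn(P,lift):
    # hole axis over P at this lift: hole3 underside horizontally .14cos(lift) from pivot
    r=.14*np.cos(lift); l=least_squares(lambda l:np.linalg.norm(piv(l[0])-P)-r,[.7]).x[0]; d=piv(l)-P; return knob(l,np.arctan2(d[1],d[0])-l,lift)
def show(P,lift,yaw=.218,tilt=45):
    M=tool(yaw,np.radians(tilt)); return row(tcp(kn(np.array(P),lift),M),M)
def state():
    o,c,Rc=cur(); v=inv(grasp()); h=stpt(v[0],v[1],.14*np.cos(v[2]),0)[:2]; print("t",o["time_s"],"F",o["wrist_force"],"lift",v[2],"hole3 stand mm",h*1e3,"kz",grasp()[2])
E
python3 - <<'E'
from tgt import *
state(); P=[.020,-.0117]
for a in(.2,.17,.15): print(a,show(P,a))
E
```

```text
t 7.775 F [ 2.7873 -1.4822 -3.7029] lift 0.19960329699503995 hole3 stand mm [ 15.8504 -19.2482] kz 0.12785004146849285
0.2 ([0.06, -0.16, 0.06], [-0.2, 0.0, 0.17])
0.17 ([-0.04, -0.16, 0.11], [-0.2, 0.0, 0.17])
0.15 ([-0.1, -0.16, 0.15], [-0.2, 0.0, 0.17])
```

{"method": "move_arm", "body": {
  "motion": [
    [[0.03,-0.08,0.03],[-0.1,0,0.08],0],
    [[0.06,-0.16,0.06],[-0.2,0,0.17],0],
    [[-0.04,-0.16,0.11],[-0.2,0,0.17],0],
    [[-0.1,-0.16,0.15],[-0.2,0,0.17],0],
    [[-0.1,-0.16,0.15],[-0.2,0,0.17],0]
  ]
}}

```text
time_s: 8.4
eef_pos: [0.6031, 0.0035, 0.1094]
eef_rot: [-0.042, 0.918, 0.101, 0.38]
wrist_force: [-0.5, -0.3, 1.1]
opening: 0.166
```

```bash
python3 -c "
from tgt import *
state()"; sed -i "s/+.5)\*9/+.1)*9/" zoom.py; python3 zoom.py z2
```

```text
t 8.4 F [-0.4909 -0.3431  1.0743] lift 0.15121799608967923 hole3 stand mm [ 20.0099 -11.3616] kz 0.11721409486687352
top [[220.22548499722254, 152.56354936321046], [222.30002782142014, 161.23133993541973], [224.4041262736876, 170.01243821382434], [226.53763759053058, 178.9059077363449], [224.88921544924506, 173.8385594887619], [223.81646188676208, 170.94224881095488]]
side [[203.97516696582514, 204.12075034432115], [213.34888935855003, 202.45637896271074], [222.7099525296296, 200.79441615124085], [232.0595872016686, 199.13464307998086], [223.16520814317667, 215.84792219302273], [222.9909178747582, 203.5613147289854]]
joints [ 0.6832 -0.6169  0.1512]
```

View pics/z2.png

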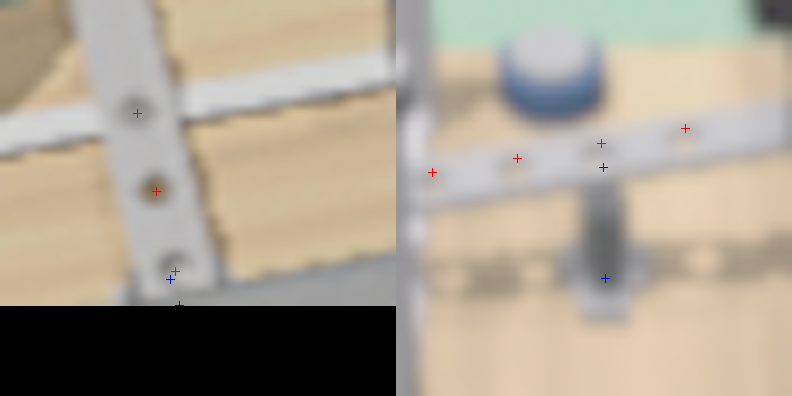

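Top view: the holes sit on the predicted markers, hole 3 (173,265) shows steel-grey inside, and the catch (118–138, 290) is just left of the stay's edge, as it should be when aligned. I'll descend gently and feel for contact.

```bash
python3 - <<'E'
from tgt import *
P=[.020,-.0117]
for a in(.13,.12,.11,.10): print(a,show(P,a))
E
```

```text
0.13 ([-0.07, 0.01, 0.04], [-0.01, 0.0, 0.01])
0.12 ([-0.1, 0.01, 0.06], [-0.01, 0.0, 0.01])
0.11 ([-0.14, 0.01, 0.09], [-0.01, 0.0, 0.01])
0.1 ([-0.17, 0.01, 0.11], [-0.01, 0.0, 0.01])
```

{"method": "move_arm", "body": {
  "motion": [
    [[-0.07,0.01,0.04],[0,0,0],0],
    [[-0.1,0.01,0.06],[0,0,0],0],
    [[-0.14,0.01,0.09],[0,0,0],0],
    [[-0.14,0.01,0.09],[0,0,0],0],
    [[-0.14,0.01,0.09],[0,0,0],0]
  ]
}}

```text
time_s: 9.12
eef_pos: [0.601, 0.0004, 0.0992]
eef_rot: [-0.04, 0.919, 0.1, 0.38]
wrist_force: [-2.8, -6.2, 0.4]
opening: 0.169
```

```bash
python3 - <<'E'
from tgt import *
state()
P=[.020,-.0117]
for a in(.10,.09,.08,.07): print(a,show(P,a))
E
```

```text
t 9.125 F [-2.8269 -6.1576  0.3822] lift 0.10538515133828097 hole3 stand mm [ 19.5694 -12.8852] kz 0.10698292462296766
0.1 ([-0.01, -0.03, 0.02], [0.02, 0.01, -0.0])
0.09 ([-0.04, -0.03, 0.04], [0.02, 0.01, -0.0])
0.08 ([-0.08, -0.03, 0.06], [0.02, 0.01, -0.0])
0.07 ([-0.11, -0.03, 0.08], [0.02, 0.01, -0.0])
```

There is a lateral force (Fy −6 N) and no vertical load below the 0.12 tip height, so the hole seems to have found the peg, which is pushing it to −y. I'll shift the target that way and go on down.

```bash
cat >> tgt.py <<'E'
def pose(P,lift,yaw=.218,tilt=45):
    M=tool(yaw,np.radians(tilt)); return tcp(kn(np.array(P),lift),M),M
E
python3 - <<'E'
from tgt import *
b=pose([.020,-.0117],.11)
for a in(.11,.10,.09,.08,.07): print(a,row(*pose([.0197,-.0135],a),b))
E
```

```text
0.11 ([-0.0, 0.05, -0.0], [0.0, 0.0, 0.0])
0.1 ([-0.04, 0.05, 0.02], [0.0, 0.0, 0.0])
0.09 ([-0.07, 0.05, 0.04], [0.0, 0.0, 0.0])
0.08 ([-0.1, 0.05, 0.06], [0.0, 0.0, 0.0])
0.07 ([-0.13, 0.05, 0.08], [0.0, 0.0, 0.0])
```

{"method": "move_arm", "body": {
  "motion": [
    [[0,0.05,0],[0,0,0],0],
    [[0,0.05,0],[0,0,0],0],
    [[-0.04,0.05,0.02],[0,0,0],0],
    [[-0.07,0.05,0.04],[0,0,0],0],
    [[-0.07,0.05,0.04],[0,0,0],0],
    [[-0.07,0.05,0.04],[0,0,0],0]
  ]
}}

```text
time_s: 9.88
eef_pos: [0.6004, -0.0013, 0.0948]
eef_rot: [-0.041, 0.919, 0.101, 0.38]
wrist_force: [-1.3, -0.2, 0.6]
opening: 0.165
```

```bash
python3 - <<'E'
from tgt import *
state(); print(cur()[1])
E
```

```text
t 9.875 F [-1.2608 -0.2025  0.6046] lift 0.08567328047856268 hole3 stand mm [ 19.5956 -13.7739] kz 0.10254138501336969
[ 0.6004 -0.0013  0.0948]
```

```bash
python3 - <<'E'
from tgt import *
b=pose([.0197,-.0135],.09); Pn=[.0197,-.0135]
for a in(.07,.06,.05,.03,.01,0,-.02): print(a,row(*pose(Pn,a),b))
E
```

```text
0.07 ([-0.06, 0.0, 0.04], [0.0, 0.0, 0.0])
0.06 ([-0.1, 0.0, 0.06], [0.0, 0.0, 0.0])
0.05 ([-0.13, 0.0, 0.09], [0.0, 0.0, 0.0])
0.03 ([-0.19, 0.0, 0.13], [0.0, 0.0, 0.0])
0.01 ([-0.25, 0.0, 0.17], [0.0, 0.0, 0.0])
0 ([-0.29, 0.0, 0.2], [0.0, 0.0, 0.0])
-0.02 ([-0.35, 0.01, 0.24], [0.0, 0.0, 0.0])
```

{"method": "move_arm", "body": {
  "motion": [
    [[-0.06,0,0.04],[0,0,0],0],
    [[-0.1,0,0.06],[0,0,0],0],
    [[-0.13,0,0.09],[0,0,0],0],
    [[-0.13,0,0.09],[0,0,0],0]
  ]
}}

```text
time_s: 10.38
eef_pos: [0.5991, -0.0027, 0.0857]
eef_rot: [-0.04, 0.919, 0.1, 0.38]
wrist_force: [-1.1, -4.9, 0.5]
opening: 0.169
```

```bash
python3 - <<'E'
from tgt import *
state(); print(cur()[1])
E
```

```text
t 10.375 F [-1.0506 -4.9313  0.4857] lift 0.04572389121278086 hole3 stand mm [ 19.7743 -14.2748] kz 0.09347311504428935
[ 0.5991 -0.0027  0.0857]
```

{"method": "move_arm", "body": {
  "motion": [
    [[-0.03,0.01,0.02],[0,0,0],0],
    [[-0.06,0.02,0.04],[0,0,0],0],
    [[-0.09,0.02,0.06],[0,0,0],0],
    [[-0.09,0.02,0.06],[0,0,0],0]
  ]
}}

```text
time_s: 10.88
eef_pos: [0.5976, -0.003, 0.0788]
eef_rot: [-0.041, 0.919, 0.101, 0.38]
wrist_force: [-0.2, -2.6, -2.4]
opening: 0.166
```

```bash
python3 - <<'E'
from tgt import *
state(); o=cur()[0]; print(o["eef_pos"],o["torque"],o["opening"])
E
```

```text
t 10.875 F [-0.2299 -2.5742 -2.391 ] lift 0.015449636767561661 hole3 stand mm [ 19.4658 -14.3226] kz 0.08654874005260682
[ 0.5976 -0.003   0.0788] [-0.4206  0.1337 -0.3217] 0.1660350862636323
```

```bash
python3 zoom.py z3
```

```text
top [[220.99663012606877, 153.44148353593192], [223.39742985885437, 162.36351053774794], [225.8187902937076, 171.35312682365776], [228.26003785392547, 180.4076822934207], [224.88921544924506, 173.8385594887619], [223.81646188676208, 170.94224881095488]]
side [[204.31087489093926, 206.51093425555035], [213.75720404865802, 205.7202254644639], [223.1539559783767, 204.93411322654276], [232.5027031197595, 204.1524598402609], [223.16520814317667, 215.84792219302273], [222.9909178747582, 203.5613147289854]]
joints [ 0.6901 -0.5999  0.0154]
```

View pics/z3.png

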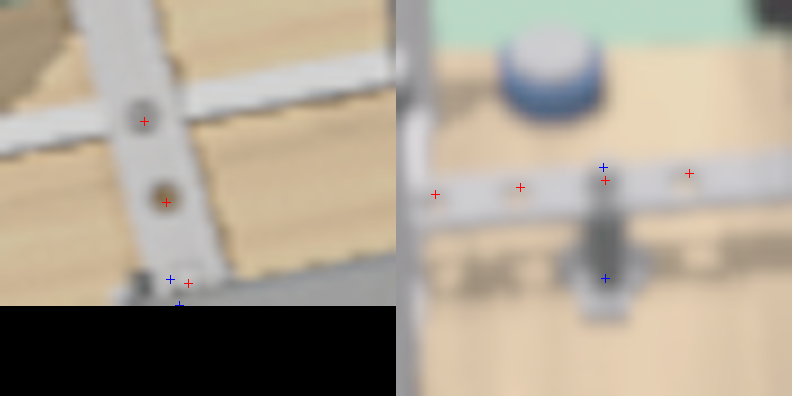

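The peg shows through hole 3, a dark tip at (605,178) in the side view, and the bar is nearly level. Pressing down to snap it under the catch.

{"method": "move_arm", "body": {
  "motion": [
    [[-0.04,0,0.03],[0,0,0],0],
    [[-0.08,0,0.06],[0,0,0],0],
    [[-0.12,0,0.09],[0,0,0],0],
    [[-0.12,0,0.09],[0,0,0],0],
    [[-0.12,0,0.09],[0,0,0],0]
  ]
}}

```text
time_s: 11.6
eef_pos: [0.598, -0.003, 0.0735]
eef_rot: [-0.042, 0.917, 0.101, 0.383]
wrist_force: [-24.3, -3.5, 32.3]
opening: 0.17
```

```bash
python3 - <<'E'
from tgt import *
state(); o=cur()[0]; print(o["eef_pos"],o["torque"],o["opening"])
E
```

```text
t 11.6 F [-24.269   -3.4538  32.2734] lift -0.007812408160075376 hole3 stand mm [ 20.6806 -14.0426] kz 0.08120200476644865
[ 0.598  -0.003   0.0735] [ 0.4929 -0.3558  0.2137] 0.1696640953777038
```

It's bottomed at knob height 81 mm, the same as the level start. I'll ease back to the previous command: if the stay is caught, it should not follow.

{"method": "move_arm", "body": {
  "motion": [
    [[0.06,0,-0.045],[0,0,0],0],
    [[0.1,0,-0.075],[0,0,0],0],
    [[0.1,0,-0.075],[0,0,0],0],
    [[0.1,0,-0.075],[0,0,0],0]
  ]
}}

```text
time_s: 12.1
eef_pos: [0.597, -0.003, 0.0769]
eef_rot: [-0.041, 0.919, 0.101, 0.379]
wrist_force: [1.2, -1.4, -5.8]
opening: 0.168
```

```bash
python3 - <<'E'
from tgt import *
state(); o=cur()[0]; print(o["eef_pos"],o["torque"],o["opening"])
E
```

```text
t 12.1 F [ 1.2259 -1.3917 -5.8102] lift 0.007279004606206962 hole3 stand mm [ 19.2637 -14.3016] kz 0.08467314958564659
[ 0.597  -0.003   0.0769] [-0.5958  1.231  -0.1521] 0.16816606914450466
```

{"method": "move_arm", "body": {
  "motion": [
    [[0.03,0,-0.02],[0,0,0],0],
    [[0.05,0,-0.05],[0,0,0],0],
    [[0.05,0,-0.05],[0,0,0],0]
  ]
}}

```text
time_s: 12.48
eef_pos: [0.5977, -0.0034, 0.0824]
eef_rot: [-0.041, 0.918, 0.101, 0.38]
wrist_force: [-4.8, -3.9, -1.4]
opening: 0.166
```

```bash
python3 - <<'E'
from tgt import *
state(); o=cur()[0]; print(o["eef_pos"],o["torque"],o["opening"])
E
```

```text
t 12.475 F [-4.7662 -3.9153 -1.4015] lift 0.03146217958811424 hole3 stand mm [ 18.8793 -14.7388] kz 0.09021630157815859
[ 0.5977 -0.0034  0.0824] [-0.7428  1.4192 -0.1855] 0.16621243690784954
```

It rose with little resistance, so perhaps it isn't latched, or the fingers slid. I'll measure the bar's slope in the side image numerically.

```bash
cat > bar.py <<'E'
from tgt import *
def rows(im): # lower edge of bar: bright bar -> darker board, per column
    g=cv2.cvtColor(im,cv2.COLOR_BGR2LAB).astype(float)[:,:,2]-128 # b: bar ~0, wood yellow
    out={}
    for c in (206,212,216,228,232,236,239):
        v=g[192:216,c-1:c+2].mean(1); v=np.interp(np.arange(0,23,.1),np.arange(24),v); th=(v.min()+np.percentile(v,90))/2
        m=np.where(v<th)[0]; out[c]=(round(192+m[0]*.1,1),round(192+m[-1]*.1,1))
    return out
if __name__=="__main__":
    im=viewer.camera("side"); cv2.imwrite("pics/raw_%d.png"%(monitor.get_obs()["time_s"]*100),im); print("now",rows(im))
    for f in("z2","z3"):
        z=cv2.imread(f"pics/{f}.png")[:,396:]; z=np.uint8(255*(z/255.)**2); z=cv2.resize(z,(44,44),interpolation=cv2.INTER_AREA); full=np.zeros((384,512,3),np.uint8); full[185:229,200:244]=z; print(f,rows(full))
    v0=inv(grasp())
    for a in(0,.015,.03,.07,.15):
        l,s=.69,-.6; pr=[W(p,stpt(l,s,d,.0475+d*np.sin(a))) for d in(.08,.11,.14,.17)]; print(a,(proj("side",pr)+p[9:11]).round(1).tolist())
    state()
E
python3 bar.py
```

```text
now {206: (np.float64(203.3), np.float64(209.5)), 212: (np.float64(192.0), np.float64(208.3)), 216: (np.float64(192.0), np.float64(207.2)), 228: (np.float64(201.3), np.float64(214.9)), 232: (np.float64(200.7), np.float64(206.9)), 236: (np.float64(200.5), np.float64(206.5)), 239: (np.float64(200.3), np.float64(206.2))}
z2 {206: (np.float64(201.5), np.float64(207.6)), 212: (np.float64(192.0), np.float64(206.2)), 216: (np.float64(192.0), np.float64(205.0)), 228: (np.float64(197.8), np.float64(214.9)), 232: (np.float64(197.0), np.float64(203.5)), 236: (np.float64(196.6), np.float64(202.6)), 239: (np.float64(196.0), np.float64(202.2))}
z3 {206: (np.float64(203.9), np.float64(210.2)), 212: (np.float64(192.0), np.float64(209.1)), 216: (np.float64(192.0), np.float64(208.2)), 228: (np.float64(202.4), np.float64(214.9)), 232: (np.float64(201.8), np.float64(208.1)), 236: (np.float64(201.7), np.float64(207.6)), 239: (np.float64(201.5), np.float64(207.4))}
0 [[204.4, 207.4], [213.8, 206.8], [223.2, 206.1], [232.5, 205.4]]
0.015 [[204.4, 207.1], [213.8, 206.4], [223.2, 205.6], [232.5, 204.8]]
0.03 [[204.4, 206.8], [213.8, 205.9], [223.2, 205.1], [232.5, 204.2]]
0.07 [[204.3, 206.0], [213.8, 204.9], [223.2, 203.7], [232.5, 202.5]]
0.15 [[204.3, 204.5], [213.7, 202.7], [223.1, 200.9], [232.5, 199.1]]
t 12.525 F [-5.2575 -5.9566 -1.9915] lift 0.03178475978258902 hole3 stand mm [ 18.8924 -14.7619] kz 0.09029007034992764
```

From the bar's rows the stay is at about lift 0.035 now, and was at about 0.012 earlier, so it isn't latched. The earlier press had a large −x component, i.e. jamming. I'll press again in smaller vertical steps, keeping Fx low.

{"method": "move_arm", "body": {
  "motion": [
    [[-0.05,0,0.05],[0,0,0],0],
    [[-0.1,0,0.08],[0,0,0],0],
    [[-0.14,0,0.1],[0,0,0],0],
    [[-0.15,0,0.1],[0,0,0],0],
    [[-0.15,0,0.1],[0,0,0],0]
  ]
}}

```text
time_s: 13.15
eef_pos: [0.5974, -0.003, 0.074]
eef_rot: [-0.042, 0.917, 0.102, 0.383]
wrist_force: [-4.2, 0.4, 9.4]
opening: 0.166
```

```bash
python3 bar.py | grep -v '^0'
```

```text
now {206: (np.float64(204.2), np.float64(210.4)), 212: (np.float64(192.0), np.float64(209.4)), 216: (np.float64(192.0), np.float64(208.4)), 228: (np.float64(202.7), np.float64(214.9)), 232: (np.float64(202.3), np.float64(208.6)), 236: (np.float64(202.2), np.float64(208.2)), 239: (np.float64(202.0), np.float64(207.9))}
z2 {206: (np.float64(201.5), np.float64(207.6)), 212: (np.float64(192.0), np.float64(206.2)), 216: (np.float64(192.0), np.float64(205.0)), 228: (np.float64(197.8), np.float64(214.9)), 232: (np.float64(197.0), np.float64(203.5)), 236: (np.float64(196.6), np.float64(202.6)), 239: (np.float64(196.0), np.float64(202.2))}
z3 {206: (np.float64(203.9), np.float64(210.2)), 212: (np.float64(192.0), np.float64(209.1)), 216: (np.float64(192.0), np.float64(208.2)), 228: (np.float64(202.4), np.float64(214.9)), 232: (np.float64(201.8), np.float64(208.1)), 236: (np.float64(201.7), np.float64(207.6)), 239: (np.float64(201.5), np.float64(207.4))}
t 13.2 F [-3.765   0.803   9.5018] lift -0.005557225930768278 hole3 stand mm [ 20.067  -14.1316] kz 0.081721257843856
```

Level now: the bar slope matches lift 0, Fz +9.5 N, and the lateral catch force is gone. My upward test may itself have pulled it out of the catch. I'll press firmly once more, ease to near zero force, and look before letting go.

{"method": "move_arm", "body": {
  "motion": [
    [[-0.03,0,0.01],[0,0,0],0],
    [[-0.05,0,0.03],[0,0,0],0],
    [[-0.05,0,0.03],[0,0,0],0],
    [[-0.05,0,0.03],[0,0,0],0]
  ]
}}

```text
time_s: 13.7
eef_pos: [0.5976, -0.0031, 0.0735]
eef_rot: [-0.042, 0.916, 0.102, 0.385]
wrist_force: [-31.2, -1.8, 42.8]
opening: 0.171
```

```bash
python3 bar.py | grep -v '^[0z]'
```

```text
now {206: (np.float64(204.2), np.float64(210.4)), 212: (np.float64(192.0), np.float64(209.3)), 216: (np.float64(192.0), np.float64(208.5)), 228: (np.float64(202.8), np.float64(214.9)), 232: (np.float64(202.4), np.float64(208.6)), 236: (np.float64(202.2), np.float64(208.2)), 239: (np.float64(202.0), np.float64(207.9))}
t 13.75 F [-30.7629  -1.743   42.9603] lift -0.007894700734065912 hole3 stand mm [ 20.2937 -14.176 ] kz 0.08118305349939739
```

{"method": "move_arm", "body": {
  "motion": [
    [[0.05,0,-0.03],[0,0,0],0],
    [[0.06,0,-0.035],[0,0,0],0],
    [[0.06,0,-0.035],[0,0,0],0],
    [[0.06,0,-0.035],[0,0,0],30],
    [[0.06,0,-0.035],[0,0,0],50],
    [[0.06,0,-0.035],[0,0,0],50],
    [[0.06,0,-0.035],[0,0,0],50],
    [[0.06,0,-0.035],[0,0,0],50]
  ]
}}

```text
time_s: 14.75
eef_pos: [0.5957, -0.0035, 0.0719]
eef_rot: [-0.041, 0.919, 0.101, 0.38]
wrist_force: [0.7, -0.6, -0.4]
opening: 0.502
```

```bash
python3 bar.py | grep -v '^[0z]'
```

```text
now {206: (np.float64(204.1), np.float64(210.4)), 212: (np.float64(192.0), np.float64(209.3)), 216: (np.float64(192.0), np.float64(208.4)), 228: (np.float64(202.7), np.float64(214.9)), 232: (np.float64(202.3), np.float64(208.5)), 236: (np.float64(202.1), np.float64(208.1)), 239: (np.float64(202.0), np.float64(207.8))}
t 14.8 F [-0.441   0.1027  0.6746] lift -0.014200597009349253 hole3 stand mm [ 18.6733 -14.5701] kz 0.07973014104221107
```

Released: forces are zero and the bar stays level. Backing straight out along the hand's lean.

{"method": "move_arm", "body": {
  "motion": [
    [[0,0,-0.4],[0,0,0],50],
    [[0,0,-1],[0,0,0],50],
    [[0,0,-1.8],[0,0,0],50],
    [[0,0,-2.6],[0,0,0],50],
    [[0,0,-3.2],[0,0,0],50],
    [[0,0,-3.2],[0,0,0],50],
    [[0,0,-3.2],[0,0,0],50]
  ]
}}

```text
time_s: 15.68
eef_pos: [0.4634, -0.033, 0.2076]
eef_rot: [-0.041, 0.918, 0.101, 0.38]
wrist_force: [-0.4, -0.1, -0.2]
opening: 0.501
```

```bash
python3 bar.py | grep -v '^[0z]'; python3 - <<'E'
from h import *
s=viewer.camera("side")[150:250,170:290]; t=viewer.camera("top")[110:210,165:285]
o=np.hstack([cv2.resize(a,(400,333),interpolation=cv2.INTER_CUBIC) for a in(t,s)]); s2=cv2.resize(viewer.camera("side")[185:235,195:245],(400,260),interpolation=cv2.INTER_CUBIC); t2=cv2.resize(viewer.camera("top")[140:180,200:262],(400,260),interpolation=cv2.INTER_CUBIC)
cv2.imwrite("pics/fin.png",np.uint8(255*(np.vstack([o,np.hstack([t2,s2])])/255.)**.6))
E
```

```text
now {206: (np.float64(204.1), np.float64(210.4)), 212: (np.float64(192.0), np.float64(209.3)), 216: (np.float64(192.0), np.float64(208.4)), 228: (np.float64(202.7), np.float64(214.9)), 232: (np.float64(202.3), np.float64(208.5)), 236: (np.float64(202.1), np.float64(208.1)), 239: (np.float64(202.0), np.float64(207.7))}
t 15.725 F [ 0.8647  0.8884 -0.3355] lift 0.5478981612507746 hole3 stand mm [-136.9381    3.3545] kz 0.21470500012200947
```

View pics/fin.png

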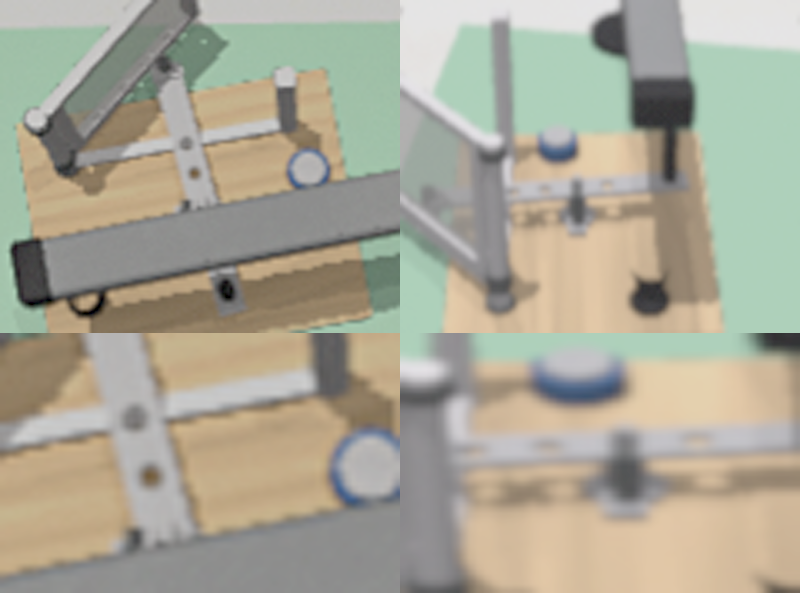

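The final picture shows the stay level, with holes at (515,188) and (545,188), the peg through the third (577,190), and the fourth hole free at (607,184). The catch sits over the near edge. The holder, the loupe on the board and the lamp have not moved. Handing in.

```bash
python3 -c "
from bench import workorder,monitor
print(workorder.hand_in(), monitor.get_obs()['time_s'])"
```

```text
the job is handed in; nothing more can be done
the job is handed in; nothing more can be done
```

The screen is set open on its third hole, and the job was handed in at about 16 s of the 58 s allowed. I lifted the stay by its knob with the hand leaned back 45°, swung it and the screen round, and lowered hole 3 over the peg. I then pressed it down until it bottomed, let go and backed out along the lean.

**Last checks:** After letting go and backing away, the stay's slope and height in the side picture matched lift 0. The peg showed through the third hole, with the fourth still free, and wrist forces were near zero. The holder, the loupe on the board and the lamp looked unmoved; I did not check the other things on the bench in the final picture.

**What failed or disagreed:**
- **Peg position:** The two cameras disagreed on the peg's y by about 5 mm, so I settled it by feel.
- **First press:** A small upward pull after the first press raised the stay. Either it had not latched or I pulled it out of the catch.
- **Second press:** I pressed again with up to about 43 N upward at the wrist (about 53 N in all). That is under the 120 N wrist limit. It was meant to bear on the knob through the fingers, not through the gripper's body.
- **Catch:** I did not repeat the pull test, so the latch rests on the stay lying level after release and the catch appearing over its edge, not on a measurement of the catch.

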